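# Form a metal flower in the petal press and hold the guard open

### The job

With the guard flap shut, push the petal press's side lever all the way down to its stop and let it spring fully back up. Then grip the bar on the front edge of the guard flap, swing the flap up to its balance point, standing straight up, and finish there still gripping the bar and holding the flap still, never letting it fall over backwards, so that I can take the flower out. Leave the finished flowers, the tin and the mallet where they are.

Things in the scene. Friction and masses are not known exactly. Their poses are not given: they have to be found in the camera images.
- press: the petal press, bolted down: open-topped grey sheet-steel housing 150 mm deep (its x), 180 mm wide (its y), 80 mm high, on a dark base plate 200 x 210 x 8 mm. Origin: centre of its underside, on the table. z up; -x is its front, where the flap's bar sticks out; -y is the side with the lever.
- flap (a joint): angle (rad) of the guard flap: 6 mm thick steel frame with a clear pane, 0.3 to 0.6 kg, hinged along the housing's rear top edge (axis along the press's y), hinge free. 0 = shut, level; grows as the front edge swings up and back. Its weight lies in its plane: it balances standing straight up (1.571); below that it falls shut, beyond it falls back to a rest at 2.4.
- flap_bar (a point): centre of the flap's grip bar: round steel bar, 12 mm thick, 120 mm long, parallel to the press's y, in the flap's plane, 205 mm from the hinge axis, on two 10 mm arms at its ends (110 mm clear between), 49 mm clear of the flap's edge. Flap shut: 85 mm above the table, free space all round, can be straddled from above. It may turn between the fingers as the flap swings.
- flap_hinge (a point): the point on the flap's hinge axis, mid-width, 85 mm above the table and 75 mm behind the press's centre (+x of the press).
- lever (a joint): angle (rad) of the press lever, which swings in a vertical plane along the press's x at its -y side. 0 = up, at rest on its spring; it grows as the lever is pushed down and forward; 0.7 = down on its stop. A spring always pushes it back to 0: about 3 N at the grip at the start, 7 N at the stop.
- lever_bar (a point): middle of the lever's grip: round black bar 18 mm thick, 70 mm long, parallel to the press's y, at the free end of the lever, 160 mm from the pivot, up and to the front of it. The outer 58 mm of the grip is clear of the lever's 12 mm rod. At rest the lever stands 0.75 rad above level, at the stop 0.05 rad above level.
- lever_pivot (a point): the point on the lever's pivot axis (parallel to the press's y) in the swing plane of point lever_bar, 60 mm above the table.
- flower_a: finished metal flower, 84 mm across, about 30 mm high, lying loose to the left of the press (bystander); origin under its centre.
- flower_b: smaller finished metal flower, 72 mm across, lying loose at the press's left front (bystander); origin under its centre.
- rivet_tin: open dark steel tin, 64 mm across and 55 mm high, standing at the right rear of the press (bystander); origin under its centre.
- mallet: the mallet (a hammer with wooden handle) lying beyond the flowers, left of the press (bystander).

How it is judged:
On the way, in this order (a step that is already met when the one before it is completed fails the run):
1. lever down on its stop with the guard flap shut (value of joint lever above 0.66 rad and value of joint flap below 0.08 rad), for 0.1 s.
2. lever back up, flap still shut (value of joint lever below 0.06 rad and value of joint flap below 0.08 rad), for 0.1 s.
3. flap gripped and standing at its balance point (value of joint flap between 1.47 and 1.67 rad and contact force between the fingers and flap above 3 N), for 0.2 s.
At the end, for the whole second after the job is handed in: the flap stands within 0.1 rad of straight up (1.47 to 1.67), still (under 0.15 rad/s), gripped by the fingers (over 3 N on the flap), with the lever back up (under 0.06 rad) (all of step 3 and velocity of joint flap between -0.15 and 0.15 rad/s and value of joint lever below 0.06 rad); the arm keeps its last pose, push and grip.
It fails at once if the flap goes over backwards (past 1.95 rad) (value of joint flap above 1.95 rad).
It fails at once if flower_a is moved more than 20 mm (distance of flower_a from where it was at the start of the episode above 0.02 m).
It fails at once if flower_b is moved more than 20 mm (distance of flower_b from where it was at the start of the episode above 0.02 m).
It fails at once if rivet_tin is moved more than 20 mm (distance of rivet_tin from where it was at the start of the episode above 0.02 m).
It fails at once if mallet is moved more than 20 mm (distance of mallet from where it was at the start of the episode above 0.02 m).
It also fails if it takes over 58 s, if anything falls off the work surface, if the arm or the gripper's body presses on something with over 40 N, if the wrist force passes 120 N, or if a joint passes its speed limit or range.

### The arm

A 6-joint arm with a two-finger parallel gripper is mounted at the origin on the work surface. World frame = base frame: x ahead of the robot, y to its left, z up, the work surface at z = 0. Lengths are in m, angles in rad, forces in N, time in s.
With the tool pointing down it reaches from about 0.275 to 0.85 m from the base axis. Payload 19 kg.
Tool frame: the origin (TCP) lies between the finger pads; the fingertips stand 8 mm ahead of it and the grasp point (between the pads) lies 11 mm behind it; z points along the fingers, y is the line along which they close (so a half turn about z gives the same grasp; the last joint's range is limited). The gripper opens to 85 mm and grips with 20 to 120 N. Pads are 22 mm wide; open, the fingers measure 114 mm over their backs; the gripper's body (76 mm by 85 mm) begins 54 mm behind the grasp point. The pads swing forward as they close: fully open they stand 13 mm farther back than shut.
Start: joints at [1.199, 0.15, 1.437, -0, 1.554, -0.134], TCP at [0.135, 0.559, 0.239] pointing down, gripper open.
Joint ranges: [-2.8, 2.8], [-0.68, 2.1], [0.12, 2.68], [-1.39, 4.53], [0.16, 2.79], [-2.81, 2.81]. Speed limits (rad/s): [1.89, 1.89, 2.22, 3.01, 3.01, 3.01].

### API

Orientations are given as [roll, pitch, yaw] about the fixed x, y, z axes, in that order (R = Rz(yaw) Ry(pitch) Rx(roll)).
In Python, from station import read_state, read_camera, calibration, job_done gives the robot as it stands. The module is installed in compiled form; this text tells all that it offers.
- The arm moves only by the tool arm_command, never from a script. Its arguments are lists of equal length, an entry for each row: "grip": the gripper's target within -1 to 1 (fully open at 1, half-way at 0, shut at -1); "slide": the shift along the tool's x, y, z in m, a list of three; "dr": the turn, a rotation vector about the tool's x, y, z in degrees, a list of three. In form: {"grip": [grip, ...], "slide": [[tx, ty, tz], ...], "dr": [[ax, ay, az], ...]}. A call has exactly 10 rows; each row is the pose to reach, as a shift and turn from the pose commanded when the call began, along the tool's axes at that moment; what a row does not reach only later rows make up. A row lasts 1/8 s, in which the tool goes at most 62.5 mm and 10.7 degrees, less where a joint would pass 70% of its speed; a pose out of reach is approached as far as the arm can. A call with a gripper value outside its range is refused whole. The fingers move at their own pace and stop on an object; the grip force is fixed at half the most. Time passes only in rows, so rows that repeat a pose let the fingers close, or fill a call up. It gives the time, the measured TCP pose, the force, the opening and the grip force at its end, in the units of the state.
- read_state(): the state, without advancing time (a new reading comes with each control period).
- read_camera(name): name is "side" or "top" or "wrist"; returns the picture (480x640x3 uint8, blue, green, red); there is no depth.
- calibration(name): a dict with "K" (3x3 intrinsics, pixels), "k1" (the pictures are not rectified: a ray, as slopes to the right and down, at radius r is drawn at 1 + k1 r^2 times it, then the intrinsics apply), "R" (3x3) and "t" (3): a world point X has camera coordinates R X + t. Camera axes: x right, y down, z forward; pixel columns grow to the right and rows downward; lengths in m; the calibration is good to about 2 mm. A picture is of the moment at which its call begins: read the wrist's pose just before it. calibration takes no time and is no camera call; for the wrist camera it gives the pose at the moment of the call.
- job_done(): hands the job in; it is judged then, once.
The state is a dict: "clock": time; "q": joint angles; "qvel": joint speeds; "tau": joint torques, N m; "tcp_pos": TCP position; "tool_rot": TCP orientation; "force": force on the tool from outside, world axes, zero at the start; "torque": the same for the moment, N m; "grip_width": finger opening in m; "finger_force": force on a finger pad.
Only numpy, scipy, OpenCV 4.12 (cv2) and the standard library are available. Lean on these libraries where they do the work, as an engineer would, in place of code of your own. Each camera call takes 0.05 s, during which the arm holds its last target. There are 200 camera calls.

## Working session

There is one attempt and no reset: what is moved stays moved. The work goes in short steps, Python scripts to look and compute and a tool call to move; the robot and the scene stay as the last step left them, time stands still between calls to the robot, and variables do not carry over. Pictures are saved under pics/ and viewed, at most 10 in all, crops included, and the job is handed in when it is done.

Besides the shell and the picture viewer there is one more tool, called after "Emit:" as name(argument=value, ...) on one line, values as JSON. arm_command: Moves the arm, as the interface text tells. Its arguments: {"type":"object","properties":{"grip":{"type":"array"},"slide":{"type":"array"},"dr":{"type":"array"}},"required":["grip","slide","dr"]}

```bash
mkdir -p pics; python3 - <<'E'
from station import *
import cv2
s=read_state();print(s)
for n in("side","top"):
    cv2.imwrite(f"pics/{n}0.png",read_camera(n)); c=calibration(n);print(n,c)
E
```

```text
{'clock': 0.0, 'q': array([ 1.19901994e+00,  1.50993409e-01,  1.43804133e+00,  1.46040440e-05,
        1.55381276e+00, -1.34006255e-01]), 'qvel': array([-0.0005862 , -0.0013599 ,  0.00107744,  0.00093043,  0.00022407,
       -0.00097016]), 'tau': array([-9.52730579e-05, -7.13046813e+01, -5.70868850e+01, -8.73180124e-05,
        8.84267036e-03, -5.03957835e-05]), 'tcp_pos': array([0.13536163, 0.55858788, 0.23866612]), 'tool_rot': array([-3.14035101e+00, -1.82124709e-04,  2.90382216e+00]), 'force': array([-0.18402459, -0.252555  ,  0.35278979]), 'torque': array([ 0.0390357 , -0.01760105, -0.00297349]), 'finger_force': 0.0, 'grip_width': 0.08541548366801896}
side {'K': array([[462.91880499,   0.        , 315.04024241],
       [  0.        , 462.91880499, 239.19136638],
       [  0.        ,   0.        ,   1.        ]]), 'k1': -0.1165112875478454, 'R': array([[ 0.99746287, -0.06829438, -0.02009227],
       [-0.05248073, -0.51474003, -0.85573856],
       [ 0.04809984,  0.85462189, -0.5170182 ]]), 't': array([-0.5669201 ,  0.20271341,  0.89063886])}
top {'K': array([[474.84988656,   0.        , 325.141782  ],
       [  0.        , 474.84988656, 230.12824202],
       [  0.        ,   0.        ,   1.        ]]), 'k1': -0.08871505763327432, 'R': array([[ 1.70848319e-02, -9.99853472e-01,  1.06933949e-03],
       [-9.95591435e-01, -1.71106363e-02, -9.22221281e-02],
       [ 9.22269120e-02,  5.10974319e-04, -9.95737885e-01]]), 't': array([0.12172512, 0.62071303, 1.09714779])}
```

View pics/top0.png

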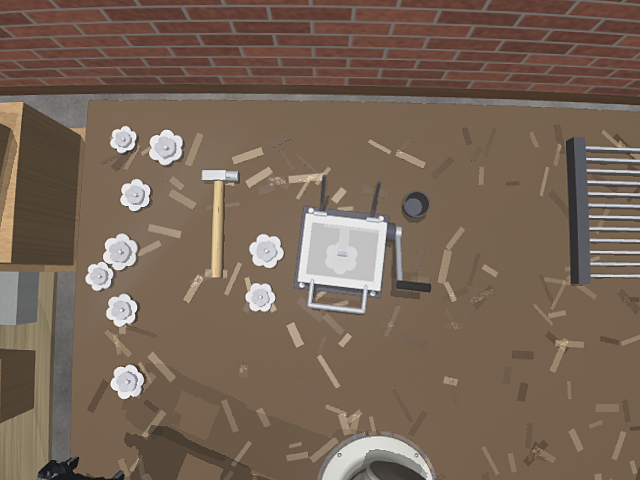

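View pics/side0.png

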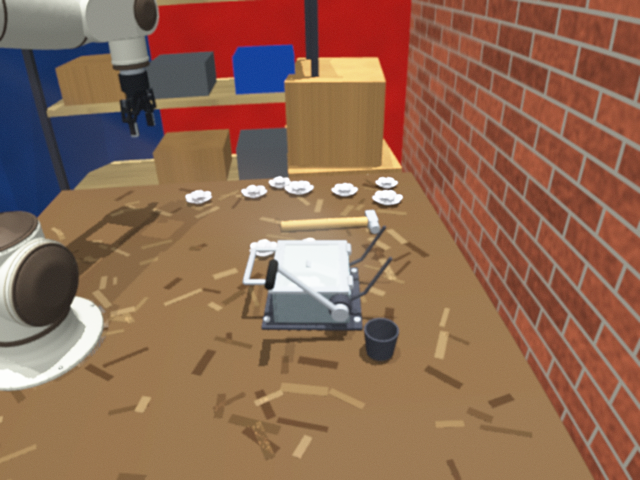

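The top view shows the press at (343,250), with the flap bar running from about (309,307) to (365,312) and the black lever grip from (397,285) to (431,289). The side view shows the lever raised at the near side and the tin at (380,340). Next I'll enlarge the press in the top view.

```bash
cat > h.py <<'E'
import numpy as np, cv2
from station import *
def ray(n,uv,c=None):
    c=c or calibration(n)
    d=np.array([c["k1"],0,0,0,0.])
    p=cv2.undistortPoints(np.array([[uv]],float),c["K"],d)[0,0]
    r=c["R"].T@np.array([p[0],p[1],1]); return -c["R"].T@c["t"],r
def onz(n,uv,z,c=None):
    o,r=ray(n,uv,c); return o+r*(z-o[2])/r[2]
def proj(n,X,c=None):
    c=c or calibration(n)
    return cv2.projectPoints(np.array([X],float),cv2.Rodrigues(c["R"])[0],c["t"],c["K"],np.array([c["k1"],0,0,0,0.]))[0].ravel()
E
python3 - <<'E'
from h import *
im=cv2.imread("pics/top0.png")
cv2.imwrite("pics/topc.png",cv2.resize(im[165:325,280:450],None,fx=3.5,fy=3.5,interpolation=cv2.INTER_CUBIC))
for uv in [(311,307),(365,312)]: print('bar',onz("top",uv,.085))
for uv in [(397,285),(431,289)]: print('lev',onz("top",uv,.169))
g=cv2.cvtColor(im,cv2.COLOR_BGR2GRAY)
m=np.zeros_like(g); m[278:298,392:436]=(g[278:298,392:436]<50)
print(m.sum()); ys,xs=np.nonzero(m); r=cv2.minAreaRect(np.c_[xs,ys].astype(np.float32)); print(r,onz("top",r[0],.169))
E
```

```text
bar [0.44114303 0.16082066 0.085     ]
bar [0.43204008 0.04057728 0.085     ]
lev [ 0.49463664 -0.01759094  0.169     ]
lev [ 0.48734715 -0.08813848  0.169     ]
54
((413.7134094238281, 286.0792541503906), (33.0190315246582, 7.509344100952148), 6.34019136428833) [ 0.49289092 -0.05220764  0.169     ]
```

View pics/topc.png

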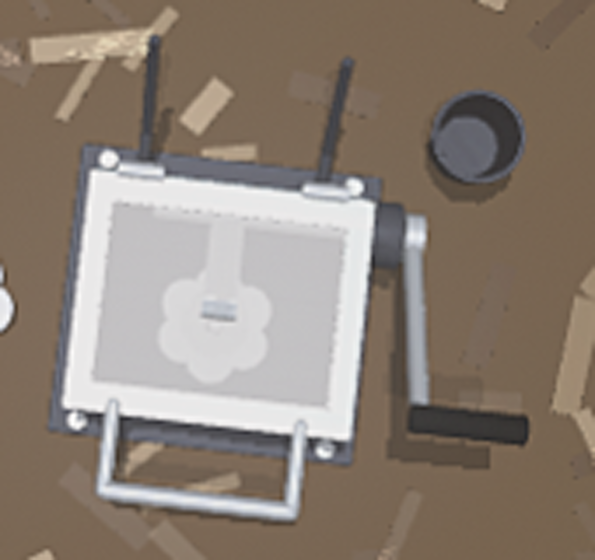

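```bash
cat >> h.py <<'E'
from scipy.spatial.transform import Rotation as Ro
def delta(pos,eul,frm=None):
    "slide/dr from measured pose to world target"
    s=read_state(); p,e=frm or (s["tcp_pos"],s["tool_rot"])
    R=Ro.from_euler("xyz",e); 
    sl=R.inv().apply(np.array(pos)-p); dr=np.degrees((R.inv()*Ro.from_euler("xyz",eul)).as_rotvec())
    return sl.round(4),dr.round(2)
E
python3 - <<'E'
from h import *
f=lambda x,y:(280+(x+.5)/3.5-.5,165+(y+.5)/3.5-.5)
b1,b2=[onz("top",f(*p),.088) for p in[(105,490),(291,512)]]
l1,l2=[onz("top",f(*p),.172) for p in[(410,417),(528,432)]]
h1,h2=[onz("top",f(*p),.088) for p in[(140,170),(325,190)]]
e1,e2=[onz("top",f(*p),.088) for p in[(90,170),(66,408)]]
a=lambda d:np.degrees(np.arctan2(d[0],-d[1])).round(1)
print((b1+b2)/2,a(b2-b1),np.linalg.norm(b2-b1)); print((l1+l2)/2,a(l2-l1),np.linalg.norm(l1-l2)); print((h1+h2)/2,a(h2-h1)); print(e1-e2)
L=(l1+l2)/2; print("side px",proj("side",[L[0],L[1],.169]),proj("side",[*((b1+b2)/2)[:2],.085]))
p=np.radians(84.5); print(delta([.49,-.055,.26],[np.pi,0,p]))
E
```

```text
[0.44052732 0.10481287 0.088     ] -5.8 0.11867026760563164
[ 0.49324729 -0.05155105  0.172     ] -6.4 0.07018934911221826
[0.64564302 0.08572054 0.088     ] -5.2
[ 0.15269673 -0.01211484  0.        ]
side px [270.89023618 273.86425308] [249.28320917 264.70075533]
(array([-0.4892, -0.5128, -0.0208]), array([-6.000e-02,  3.000e-02,  8.187e+01]))
```

Emit:
arm_command(grip=[1,1,1,1,1,1,0.6,0.6,0.6,0.6], slide=[[-0.49,-0.513,-0.02],[-0.49,-0.513,-0.02],[-0.49,-0.513,-0.02],[-0.49,-0.513,-0.02],[-0.49,-0.513,-0.02],[-0.49,-0.513,-0.02],[-0.49,-0.513,-0.02],[-0.49,-0.513,-0.02],[-0.49,-0.513,-0.02],[-0.49,-0.513,-0.02]], dr=[[0,0,82],[0,0,82],[0,0,82],[0,0,82],[0,0,82],[0,0,82],[0,0,82],[0,0,82],[0,0,82],[0,0,82]])

```text
clock: 1.35
tcp_pos: [0.449, 0.016, 0.257]
tool_rot: [3.141, -0.0, 1.472]
force: [0.7, 0.9, 0.5]
grip_width: 0.0683
finger_force: 0.0
```

```bash
python3 - <<'E'
from h import *
s=read_state();print(s["tcp_pos"],s["tool_rot"],s["grip_width"],s["clock"])
print(delta([.49,-.055,.26],[np.pi,0,np.radians(84.6)]))
c=calibration("wrist");cv2.imwrite("pics/w0.png",read_camera("wrist"))
print(c)
print(proj("wrist",[.4932,-.0515,.169],c),proj("wrist",[.4405,.1048,.085],c))
E
```

```text
[0.44895701 0.01597379 0.25699165] [ 3.14132219e+00 -5.83274445e-05  1.47215748e+00] 0.06833393013192096 1.35
(array([-0.0666,  0.0478, -0.003 ]), array([ 0.02, -0.  , -0.25]))
{'K': array([[339.13168356,   0.        , 321.14188989],
       [  0.        , 339.13168356, 240.63862584],
       [  0.        ,   0.        ,   1.        ]]), 'k1': -0.042847099683285296, 'R': array([[ 0.99505529, -0.09930557,  0.00183771],
       [-0.09578291, -0.95453365,  0.28229621],
       [-0.02627943, -0.28107635, -0.95932553]]), 't': array([-0.44535291,  0.01674968,  0.41208658])}
[389.36933271 329.72753117] [301.00742586 122.40639596]
```

View pics/w0.png

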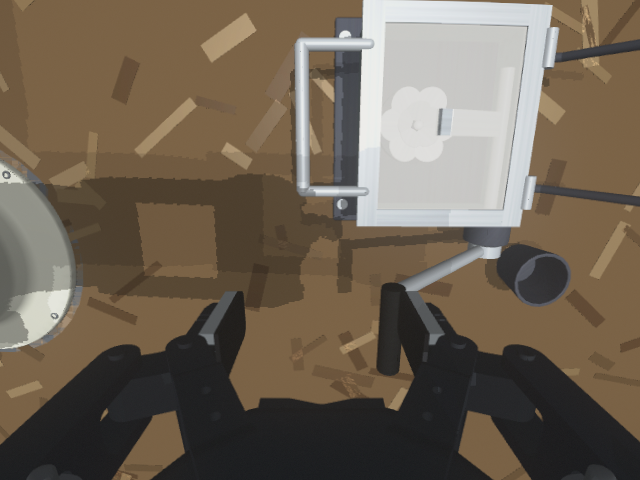

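The wrist view shows the lever grip centred at (391,329), and I predicted (389,330). The flap bar is centred at (303,117), against a prediction of (301,122). I'll go down over the lever grip and close on it.

Emit:
arm_command(grip=[0.6,0.6,0.6,0.6,0.6,0.6,-1,-1,-1,-1], slide=[[-0.03,0.025,0],[-0.066,0.0505,0],[-0.066,0.0505,0],[-0.066,0.0505,0.05],[-0.066,0.0505,0.099],[-0.066,0.0505,0.099],[-0.066,0.0505,0.099],[-0.066,0.0505,0.099],[-0.066,0.0505,0.099],[-0.066,0.0505,0.099]], dr=[[0,0,0],[0,0,0],[0,0,0],[0,0,0],[0,0,0],[0,0,0],[0,0,0],[0,0,0],[0,0,0],[0,0,0]])

```text
clock: 2.65
tcp_pos: [0.4927, -0.0526, 0.1591]
tool_rot: [3.14, 0.0, 1.473]
force: [-0.4, 1.3, 6.3]
grip_width: 0.0162
finger_force: 58.4
```

```bash
python3 - <<'E'
from h import *
s=read_state();print(s["tcp_pos"],s["tool_rot"],s["grip_width"],s["finger_force"],s["force"])
for k in np.linspace(.1,1.0,8):
    a=.75-.705*k; print((.16*(np.cos(a)-np.cos(.75))).round(4),(.16*(np.sin(.75)-np.sin(a))).round(4))
E
```

```text
[ 0.49266652 -0.05263316  0.15905064] [3.13983136e+00 3.19080112e-04 1.47262277e+00] 0.016151497772077198 58.431599736213684 [-0.37747177  1.2907486   6.28775417]
0.0074 0.0085
0.016 0.0202
0.0235 0.0326
0.0298 0.0456
0.035 0.0592
0.0389 0.0732
0.0415 0.0874
0.0428 0.1019
```

Emit:
arm_command(grip=[-1,-1,-1,-1,-1,-1,-1,-1,-1,-1], slide=[[0,-0.0074,0.0085],[0,-0.016,0.02],[0,-0.0235,0.0325],[0,-0.03,0.0455],[0,-0.035,0.059],[0,-0.039,0.073],[0,-0.0415,0.0875],[0,-0.043,0.102],[0,-0.043,0.104],[0,-0.043,0.104]], dr=[[0,0,0],[0,0,0],[0,0,0],[0,0,0],[0,0,0],[0,0,0],[0,0,0],[0,0,0],[0,0,0],[0,0,0]])

```text
clock: 3.9
tcp_pos: [0.4512, -0.0488, 0.056]
tool_rot: [3.137, 0.001, 1.473]
force: [1.1, 0.5, 22.6]
grip_width: 0.0159
finger_force: 64.5
```

```bash
python3 - <<'E'
from h import *
s=read_state();print(s["tcp_pos"],s["grip_width"],s["finger_force"],s["force"],s["torque"])
cv2.imwrite("pics/s1.png",cv2.resize(read_camera("side")[190:370,190:430],None,fx=3,fy=3))
E
```

```text
[ 0.45120242 -0.04884536  0.05601462] 0.015932368734475264 64.47007656097412 [ 1.11432054  0.51299427 22.56629238] [ 0.07326793 -0.28834749 -0.06369202]
```

View pics/s1.png

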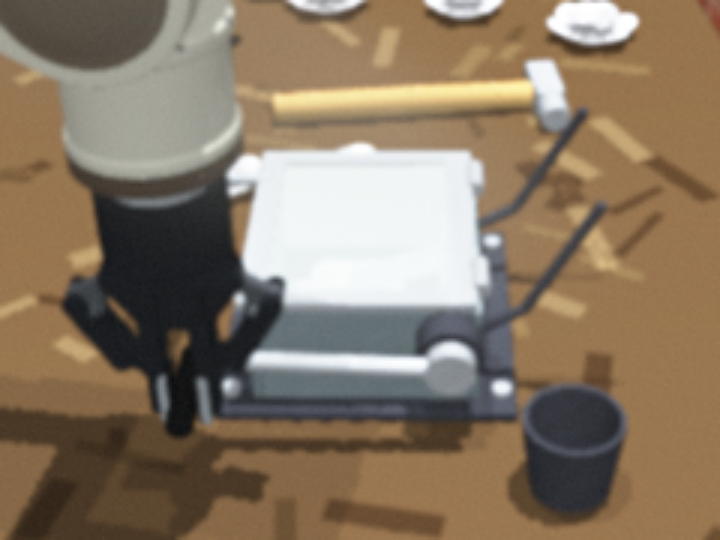

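The lever is gripped and almost level, the flap is shut, and the 22 N upward force suggests it's on the stop. I'll press slightly more, then guide it back up.

Emit:
arm_command(grip=[-1,-1,-1,-1,-1,-1,-1,-1,-1,-1], slide=[[0,0,0.003],[0,0,0.003],[0,0.0015,-0.0165],[0,0.004,-0.031],[0,0.008,-0.045],[0,0.013,-0.0585],[0,0.0195,-0.0715],[0,0.027,-0.084],[0,0.0356,-0.0955],[0,0.043,-0.104]], dr=[[0,0,0],[0,0,0],[0,0,0],[0,0,0],[0,0,0],[0,0,0],[0,0,0],[0,0,0],[0,0,0],[0,0,0]])

```text
clock: 5.2
tcp_pos: [0.4945, -0.053, 0.1571]
tool_rot: [3.138, 0.0, 1.472]
force: [16.2, -4.6, -57.8]
grip_width: 0.0162
finger_force: 59.3
```

Emit:
arm_command(grip=[0.4,0.4,0.4,0.4,0.4,0.4,0.4,0.4,0.4,0.4], slide=[[0,0,0],[0,0,0],[0,0,0],[0,0,0],[0,0,0],[0,0,-0.05],[0,0,-0.09],[0,0,-0.09],[0,0,-0.09],[0,0,-0.09]], dr=[[0,0,0],[0,0,0],[0,0,0],[0,0,0],[0,0,0],[0,0,0],[0,0,0],[0,0,0],[0,0,0],[0,0,0]])

```text
clock: 6.45
tcp_pos: [0.4919, -0.0525, 0.2469]
tool_rot: [-3.14, -0.0, 1.473]
force: [-0.2, -0.2, 0.1]
grip_width: 0.0599
finger_force: 0.0
```

```bash
python3 - <<'E'
from h import *
s=read_state();print(s["tcp_pos"],s["grip_width"],s["finger_force"],s["force"])
cv2.imwrite("pics/s2.png",cv2.resize(read_camera("side")[190:370,190:430],None,fx=3,fy=3))
print(delta([.4405,.107,.2],[np.pi,0,np.radians(84.6)]))
E
```

```text
[ 0.49186788 -0.05248845  0.246884  ] 0.05990994078998953 0.0 [-0.20209926 -0.15356375  0.12920813]
(array([ 0.1537, -0.0667,  0.0471]), array([-0.09, -0.01, -0.22]))
```

View pics/s2.png

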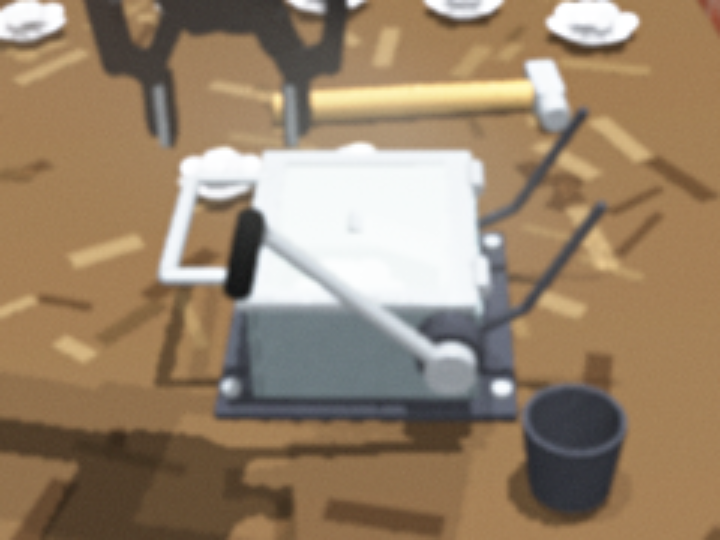

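The lever is back up and the flap is still shut. I'll check the lever angle in the pressed picture, and plan the approach to the flap bar.

```bash
python3 - <<'E'
from h import *
a=np.radians(-5.4);X=np.array([np.cos(a),np.sin(a),0]);Y=np.array([-X[1],X[0],0]);Z=np.array([0,0,1])
B=np.array([.4932,-.0515,.169]); P=B+.16*(np.cos(.75)*X-np.sin(.75)*Z)
f=lambda p:((proj("side",p)-190)*3).round(0)
print("rest",f(P+.029*Y),f(B+.029*Y))
for th in(.05,.09,.15): 
    E=P+.16*(-np.cos(th)*X+np.sin(th)*Z); print(th,f(E+.029*Y),f(E), E)
E
```

```text
rest [448. 367.] [248. 223.]
0.05 [191. 357.] [184. 387.] [ 0.45065981 -0.04747877  0.06793447]
0.09 [191. 349.] [184. 379.] [ 0.45110543 -0.04752089  0.07431837]
0.15 [191. 337.] [185. 367.] [ 0.4522494  -0.04762903  0.0838479 ]
```

Emit:
arm_command(grip=[0.05,0.05,0.05,0.05,0.05,0.05,0.05,0.05,0.05,0.05], slide=[[0.05,-0.022,0],[0.1,-0.044,0],[0.155,-0.0655,0],[0.155,-0.0655,0],[0.155,-0.0655,0.05],[0.155,-0.0655,0.09],[0.155,-0.0655,0.09],[0.155,-0.0655,0.09],[0.155,-0.0655,0.09],[0.155,-0.0655,0.09]], dr=[[0,0,0],[0,0,0],[0,0,0],[0,0,0],[0,0,0],[0,0,0],[0,0,0],[0,0,0],[0,0,0],[0,0,0]])

```text
clock: 7.75
tcp_pos: [0.4426, 0.1081, 0.1589]
tool_rot: [3.14, -0.0, 1.473]
force: [-0.5, -0.3, -0.4]
grip_width: 0.0449
finger_force: 0.0
```

```bash
python3 - <<'E'
from h import *
s=read_state();print(s["tcp_pos"],s["tool_rot"],s["grip_width"])
c=calibration("wrist");cv2.imwrite("pics/w1.png",read_camera("wrist"))
print(proj("wrist",[.442,.108,.085],c), proj("wrist",[.442,.118,.085],c), proj("wrist",[.452,.108,.085],c))
E
```

```text
[0.44264465 0.10805989 0.15889469] [ 3.14011385e+00 -1.44699879e-04  1.47254282e+00] 0.04491406376069848
[320.21088875 256.52183924] [318.6555426  241.83826787] [335.54939493 255.06246987]
```

View pics/w1.png

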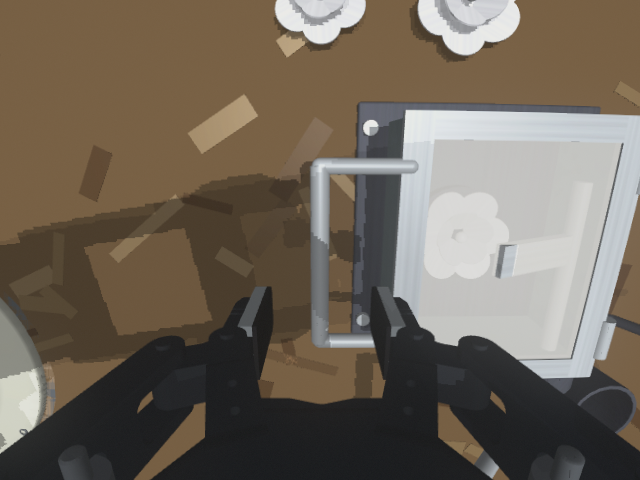

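The bar is centred between the fingers at about (320,252), and I predicted (320,256), so it lines up. Next I'll descend and close.

Emit:
arm_command(grip=[0.05,0.05,0.05,0.05,-1,-1,-1,-1,-1,-1], slide=[[0.002,0,0.04],[0.002,0,0.07],[0.002,0,0.085],[0.002,0,0.085],[0.002,0,0.085],[0.002,0,0.085],[0.002,0,0.085],[0.002,0,0.085],[0.002,0,0.085],[0.002,0,0.085]], dr=[[0,0,0],[0,0,0],[0,0,0],[0,0,0],[0,0,0],[0,0,0],[0,0,0],[0,0,0],[0,0,0],[0,0,0]])

```text
clock: 9.05
tcp_pos: [0.4419, 0.1102, 0.074]
tool_rot: [-3.141, -0.0, 1.473]
force: [-11.6, 0.1, 13.5]
grip_width: 0.01
finger_force: 58.6
```

```bash
python3 - <<'E'
from h import *
s=read_state();print(s["tcp_pos"],s["grip_width"],s["finger_force"],s["force"])
for f in (np.radians(np.arange(4.5,95,4.5))): print(np.degrees(f).round(1),(.205*(1-np.cos(f))).round(4),(-.205*np.sin(f)).round(4))
E
```

```text
[0.4419337  0.11023903 0.07396086] 0.00997495657141762 58.560898303985596 [-11.56550887   0.05555824  13.45117747]
4.5 0.0006 -0.0161
9.0 0.0025 -0.0321
13.5 0.0057 -0.0479
18.0 0.01 -0.0633
22.5 0.0156 -0.0785
27.0 0.0223 -0.0931
31.5 0.0302 -0.1071
36.0 0.0392 -0.1205
40.5 0.0491 -0.1331
45.0 0.06 -0.145
49.5 0.0719 -0.1559
54.0 0.0845 -0.1658
58.5 0.0979 -0.1748
63.0 0.1119 -0.1827
67.5 0.1265 -0.1894
72.0 0.1417 -0.195
76.5 0.1571 -0.1993
81.0 0.1729 -0.2025
85.5 0.1889 -0.2044
90.0 0.205 -0.205
94.5 0.2211 -0.2044
```

Emit:
arm_command(grip=[-1,-1,-1,-1,-1,-1,-1,-1,-1,-1], slide=[[0,0.0006,-0.016],[0,0.0025,-0.032],[0,0.0057,-0.048],[0,0.01,-0.0633],[0,0.0156,-0.0785],[0,0.0223,-0.093],[0,0.0302,-0.107],[0,0.0392,-0.1205],[0,0.0491,-0.133],[0,0.06,-0.145]], dr=[[0,0,0],[0,0,0],[0,0,0],[0,0,0],[0,0,0],[0,0,0],[0,0,0],[0,0,0],[0,0,0],[0,0,0]])

```text
clock: 10.3
tcp_pos: [0.4999, 0.1045, 0.221]
tool_rot: [-3.138, 0.0, 1.473]
force: [-32.1, 2.0, 26.2]
grip_width: 0.0096
finger_force: 59.1
```

```bash
python3 - <<'E'
from h import *
s=read_state();print(s["tcp_pos"],s["tool_rot"],s["grip_width"],s["finger_force"],s["force"],s["torque"])
cv2.imwrite("pics/s3.png",cv2.resize(read_camera("side")[130:350,170:430],None,fx=2.5,fy=2.5))
E
```

```text
[0.4998901  0.10445641 0.22096657] [-3.13786596e+00  2.94987825e-04  1.47317253e+00] 0.009575724165154002 59.14168059825897 [-32.07837538   1.99848105  26.1836702 ] [ 1.64065865e-01  5.51134418e+00 -2.86718751e-03]
```

View pics/s3.png

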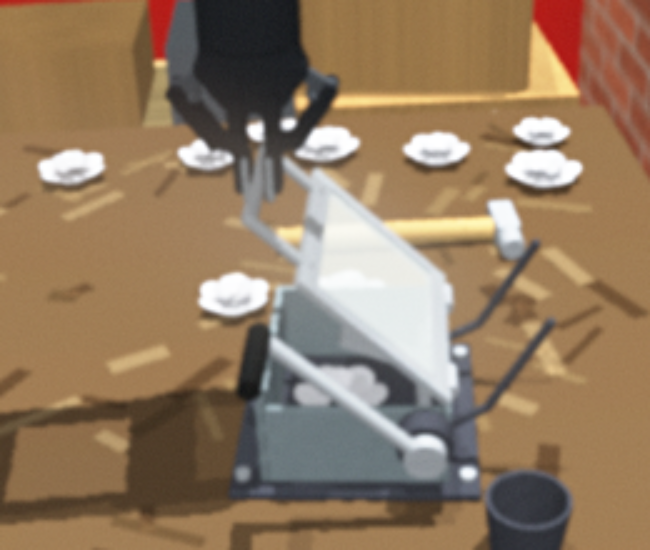

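The flap is at about 45°, gripped, and the lever is up. The force shows the path is running about 2 mm inside the true arc, so I'll shift it outward and continue.

Emit:
arm_command(grip=[-1,-1,-1,-1,-1,-1,-1,-1,-1,-1], slide=[[0,0.0106,-0.0124],[0,0.0233,-0.0224],[0,0.0369,-0.0315],[0,0.051,-0.0395],[0,0.0657,-0.0462],[0,0.081,-0.052],[0,0.0966,-0.0563],[0,0.1126,-0.0595],[0,0.127,-0.0614],[0,0.127,-0.0614]], dr=[[0,0,0],[0,0,0],[0,0,0],[0,0,0],[0,0,0],[0,0,0],[0,0,0],[0,0,0],[0,0,0],[0,0,0]])

```text
clock: 11.6
tcp_pos: [0.6295, 0.0914, 0.282]
tool_rot: [3.138, 0.0, 1.472]
force: [-1.3, -1.2, 9.6]
grip_width: 0.0098
finger_force: 62.3
```

```bash
python3 - <<'E'
from h import *
s=read_state();print(s["tcp_pos"],s["tool_rot"],s["grip_width"],s["finger_force"],s["force"],s["torque"])
cv2.imwrite("pics/s4.png",cv2.resize(read_camera("side")[100:350,170:430],None,fx=2.3,fy=2.3))
a=np.radians(-5.4);X=np.array([np.cos(a),np.sin(a),0]);Y=np.array([-X[1],X[0],0]);Z=np.array([0,0,1])
H=np.array([.442,.11,.085])+.205*X; f=lambda p:((proj("side",p)-[170,100])*2.3).round(0)
print(H)
for d in(80,85,90,95):
    t=np.radians(d);B=H+.205*(-np.cos(t)*X+np.sin(t)*Z);print(d,f(B-.06*Y),f(B+.06*Y),f(H-.06*Y),B)
E
```

```text
[0.6294671  0.09139141 0.28203651] [3.13820975e+00 9.47866121e-05 1.47218928e+00] 0.009819354016418834 62.27510690689087 [-1.27917357 -1.21391081  9.64675076] [-0.22400678  0.45224393 -0.03107814]
[0.6460902 0.0907078 0.085    ]
80 [371. 198.] [371. 139.] [414. 415.] [0.61065031 0.09405785 0.28688559]
85 [395. 195.] [391. 136.] [414. 415.] [0.62830257 0.09238922 0.28921991]
90 [419. 194.] [413. 135.] [414. 415.] [0.6460902 0.0907078 0.29     ]
95 [442. 195.] [434. 136.] [414. 415.] [0.66387784 0.08902637 0.28921991]
```

View pics/s4.png

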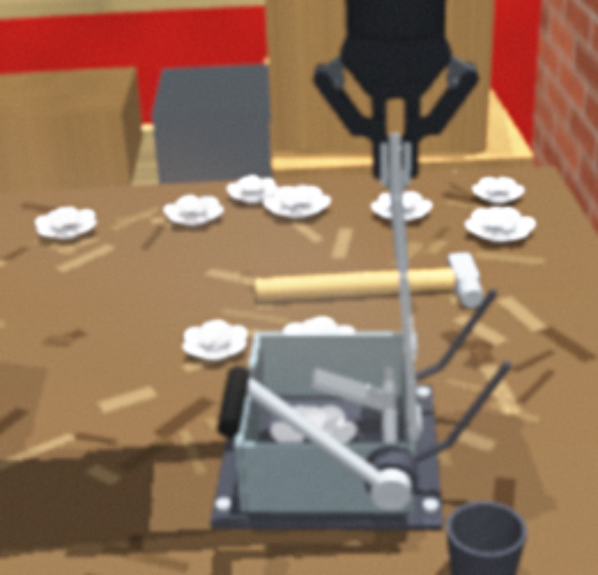

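The flap stands at about 85°, with the bar end at (397,135) to (395,190) near the prediction. The last bit is 17 mm.

Emit:
arm_command(grip=[-1,-1,-1,-1,-1,-1,-1,-1,-1,-1], slide=[[0,0.006,-0.0005],[0,0.012,-0.001],[0,0.017,-0.001],[0,0.017,-0.001],[0,0.017,-0.001],[0,0.017,-0.001],[0,0.017,-0.001],[0,0.017,-0.001],[0,0.017,-0.001],[0,0.017,-0.001]], dr=[[0,0,0],[0,0,0],[0,0,0],[0,0,0],[0,0,0],[0,0,0],[0,0,0],[0,0,0],[0,0,0],[0,0,0]])

```text
clock: 12.9
tcp_pos: [0.6457, 0.0898, 0.2822]
tool_rot: [3.139, 0.0, 1.472]
force: [-1.0, -1.3, 6.7]
grip_width: 0.0095
finger_force: 62.9
```

```bash
python3 - <<'E'
from h import *
s=read_state();print(s["tcp_pos"],s["grip_width"],s["finger_force"],s["force"],abs(s["qvel"]).max())
cv2.imwrite("pics/s5.png",cv2.resize(read_camera("side")[100:350,170:430],None,fx=2.3,fy=2.3))
E
```

```text
[0.64569832 0.08976256 0.28221296] 0.009467105829908399 62.92812466621399 [-0.99817766 -1.32307438  6.71621638] 0.0014485078271815404
```

View pics/s5.png

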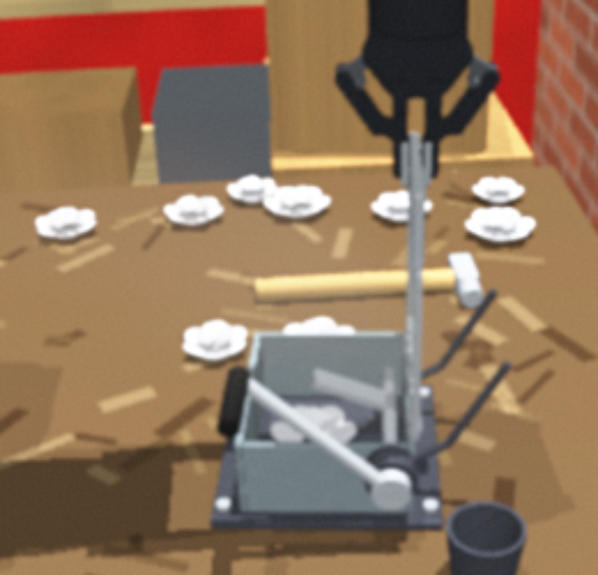

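The flap stands straight up, with the bar at x≈415 directly above the hinge at x≈414. It's gripped at 63 N and still, and the lever is up.

```bash
python3 -c "
from station import job_done; print(job_done())"
```

```text
the job is handed in; nothing more can be done
None
```

I handed the job in at about 13 s of the 58 s allowed: the lever went down to its stop and back up with the flap shut, and the flap now stands straight up, still and gripped by its bar; the flowers, tin and mallet were left alone, and no verdict was returned.

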